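# Lay two housing bars in the tray's row

## Task

The grey tray has three lanes with black rubber floors, and a sample housing bar is clamped in one of them. Lay the two loose housing bars in the two empty lanes, one in each, flat, in the middle of the rubber floor and parallel to the sample, so that the three make a neat row. Set them down rather than dropping them, and let go.

Things in the scene. Friction and masses are not known exactly. Their poses are not given: they have to be found in the camera images.
- bar_1_center (a point): One loose housing bar: plain grey steel, 90 x 18 x 17 mm, narrow dark slot along its top, about 0.16 kg, lying flat on the bench to the left of the tray. The point is its centre, 8.5 mm above its underside; y runs along the 90 mm, x across the 18 mm (grasp across this; 25 mm free each side), z up. The thinner feeler gauge nearby (97 x 14 mm, thin blades in a metal case) is no bar.
- bar_2_center (a point): The other loose housing bar: plain grey steel, 90 x 18 x 17 mm, narrow dark slot along its top, about 0.16 kg, lying flat on the bench to the left of the tray. The point is its centre, 8.5 mm above its underside; y runs along the 90 mm, x across the 18 mm (grasp across this; 25 mm free each side), z up. The thinner feeler gauge nearby (97 x 14 mm, thin blades in a metal case) is no bar.
- lane_1_floor (a point): One empty lane of the fixed grey tray: the point is the middle of its black rubber floor (136 x 56 mm), on the rubber, 6 mm above the bench. x along the lane, y across, z up. Three lanes, centres 64 mm apart; ribs between stand 2 mm above the rubber, the rim 4 mm. The other lane holds the sample bar; its clamps rise 22 mm above the rubber, within 22 mm of that lane's midline.
- lane_2_floor (a point): The other empty lane of the fixed grey tray: the point is the middle of its black rubber floor (136 x 56 mm), on the rubber, 6 mm above the bench. x along the lane, y across, z up. Three lanes, centres 64 mm apart; ribs between stand 2 mm above the rubber, the rim 4 mm. The other lane holds the sample bar; its clamps rise 22 mm above the rubber, within 22 mm of that lane's midline.

How it is judged:
By the outcome, as a careful person would: the job done as asked, in the order asked, and still so for the second after the job is handed in, with the robot touching nothing.
It also fails if it takes over 51 s, if anything falls off the work surface, if the arm or the gripper's body presses on something with over 40 N, if the wrist force passes 120 N, or if a joint passes its speed limit or range.

## Robot

A 7-joint arm with a two-finger parallel gripper is mounted at the origin on a cart in front of the work surface, level with it; the furniture and walls round the work are solid. World frame = base frame: x ahead of the robot, y to its left, z up, the work surface at z = 0. Lengths are in m, angles in rad, forces in N, time in s.
With the tool pointing down it reaches from about 0.4 to 0.85 m from the base axis. Payload 10.4 kg.
Tool frame: the origin (TCP) lies midway between the tips of the shut fingers; the grasp point (between the pads) lies 19 mm behind it; z points along the fingers, y is the line along which they close (so a half turn about z gives the same grasp; the last joint's range is limited). The gripper opens to 85 mm and grips with 20 to 120 N. Pads are 22 mm wide; open, the fingers measure 114 mm over their backs; the gripper's body (76 mm by 85 mm) begins 54 mm behind the grasp point. The pads swing forward as they close: fully open they stand 13 mm farther back than shut.
Start: joints at [-1.269, 0.332, -0.065, 1.46, 0.022, 1.35, -0.088], TCP at [0.199, 0.592, 0.231] pointing down, gripper open.
Joint ranges: [-2.6, 2.6], [-0.5, 2.12], [-1.47, 1.34], [0.16, 2.42], [-1.27, 4.41], [0.06, 2.06], [-2.6, 2.6]. Speed limits (rad/s): [2.22, 2.22, 2.79, 2.79, 3.14, 3.14, 3.14].

## Interface

Orientations are given as a unit quaternion [x, y, z, w].
In Python, from workcell import get_obs, camera, camera_params, hand_in gives the robot as it stands.
- The arm moves only by the tool carry_out, never from a script. Its argument "commands" is a list that holds one entry, the list of rows, each a list of 6 numbers: the shift along the tool's x, y, z in units of 40 mm (1.0 is 40 mm), then the turn, a rotation vector about the tool's x, y, z in units of 6 degrees (1.0 is 6 degrees). In form: [[[x, y, z, ax, ay, az], ...]]. A call has 1 to 20 rows; each row shifts and turns the commanded pose from where the row before left it, along the tool's axes as they then stand; what a row does not reach is not made up. A row lasts 1/12 s, in which the tool goes at most 41.7 mm and 7.16 degrees, less where a joint would pass 70% of its speed; a pose out of reach is approached as far as the arm can. A call is refused whole if a number of a shift passes 1 or a number of a turn 1, either way. A call with a gripper value outside its range is refused whole. "hand" is the closure, from -1 (fully open) to 1 (shut), set as the call begins (left out, the last holds). The fingers move at their own pace and stop on an object; "force" is the grip in N (left out, the last holds). Time passes only in rows, so rows that do not move let the fingers close. It gives the time, the measured TCP pose, the force, the opening and the grip force at its end, in the units of the state.
- get_obs(): the state, without advancing time (a new reading comes with each control period).
- camera(name): name is "scene" or "top"; returns the picture (384x512x3 uint8, red, green, blue); there is no depth.
- camera_params(name): a dict with "mtx" (3x3 intrinsics, pixels), "R" (3x3) and "t" (3): a world point X has camera coordinates R X + t. Camera axes: x right, y down, z forward; pixel columns grow to the right and rows downward; lengths in m; the calibration is good to about 2 mm. A picture is of the moment at which its call begins. camera_params takes no time and is no camera call.
- hand_in(): hands the job in; it is judged then, once.
The state is a dict: "clock": time; "joint_pos": joint angles; "joint_velocities": joint speeds; "tau": joint torques, N m; "position": TCP position; "ee_rot": TCP orientation; "ft_force": force on the tool from outside, world axes, zero at the start; "torque": the same for the moment, N m; "grip_width": opening from 0.0 (shut) to 1.0 (fully open); "grasp_force": force on a finger pad.
Only numpy, scipy, OpenCV 4.12 (cv2) and the standard library are available. Lean on these libraries where they do the work, as an engineer would, in place of code of your own. Each camera call takes 0.05 s, during which the arm holds its last target. There are 200 camera calls.

## Working session

There is one attempt and no reset: what is moved stays moved. The work goes in short steps, Python scripts to look and compute and a tool call to move; the robot and the scene stay as the last step left them, time stands still between calls to the robot, and variables do not carry over. Pictures are saved under pics/ and viewed, at most 10 in all, crops included, and the job is handed in when it is done.

Besides the shell and the picture viewer there is one more tool, called after ">>>" by a JSON object that holds its "api" and its "payload". carry_out: Moves the arm, as the interface text tells. Its arguments: {"type":"object","properties":{"commands":{"type":"array"},"hand":{"type":"number"},"force":{"type":"number"}},"required":["commands"]}

```bash
mkdir -p pics
python3 - <<'E'
from workcell import *
import cv2
o=get_obs();print({k:o[k] for k in("clock","position","ee_rot","grip_width")})
for n in("top","scene"):
    im=camera(n);cv2.imwrite(f"pics/{n}0.png",cv2.cvtColor(im,cv2.COLOR_RGB2BGR))
    p=camera_params(n);print(n,p)
E
```

```text
{'clock': 0.0, 'position': array([0.19934811, 0.5919509 , 0.230501  ]), 'ee_rot': array([ 1.61693468e-01,  9.86840769e-01, -7.17122003e-04, -7.00110197e-05]), 'grip_width': 0.9988220866363804}
top {'mtx': array([[473.17785342,   0.        , 257.36469624],
       [  0.        , 473.17785342, 197.15128165],
       [  0.        ,   0.        ,   1.        ]]), 'R': array([[ 0.01031809, -0.99994498,  0.00189236],
       [-0.99704101, -0.01043225, -0.0761603 ],
       [ 0.07617585, -0.00110093, -0.99709379]]), 't': array([0.03609233, 0.52134205, 1.10337152])}
scene {'mtx': array([[356.58682197,   0.        , 259.84161644],
       [  0.        , 356.58682197, 192.54595226],
       [  0.        ,   0.        ,   1.        ]]), 'R': array([[ 0.82604944, -0.56345783,  0.01255352],
       [-0.21524851, -0.33599095, -0.91693956],
       [ 0.52087465,  0.75473529, -0.39882859]]), 't': array([-0.41671811,  0.19193448,  0.72189767])}
```

View pics/top0.png

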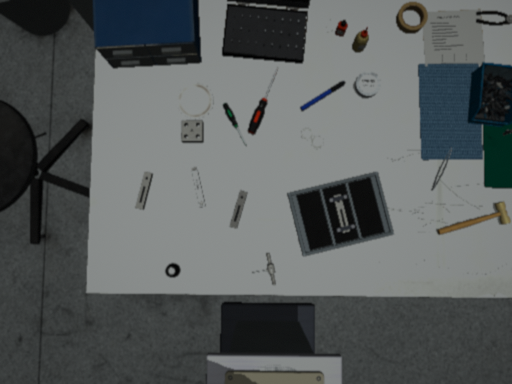

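View pics/scene0.png

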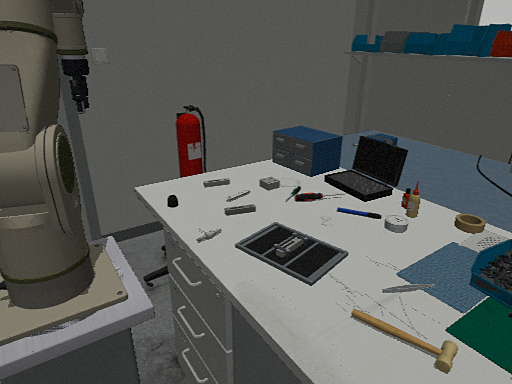

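The top view shows loose bars with dark slots at about (144,190) and (238,209). The feeler gauge is at (198,187). The tray is centred at (341,213) with the sample in the middle lane, so the empty lanes are near (313,222) and (370,205).

```bash
cat > h.py <<'E'
from workcell import *
import cv2, numpy as np
def ray(n,px,z):
    p=camera_params(n);R,t=p["R"],p["t"];C=-R.T@t
    d=R.T@np.linalg.solve(p["mtx"],[px[0],px[1],1.]);return C+d*(z-C[2])/d[2]
def proj(n,X):
    p=camera_params(n);c=p["mtx"]@(p["R"]@np.array(X)+p["t"]);return c[:2]/c[2]
def rect(n,mask,z,off):
    """largest blob: world centre, (len, wid) in mm, long axis angle (deg)"""
    cs=cv2.findContours(mask.astype(np.uint8),cv2.RETR_EXTERNAL,cv2.CHAIN_APPROX_NONE)[0]
    c=max(cs,key=cv2.contourArea)[:,0,:]+np.array(off)
    w=np.array([ray(n,p,z)[:2] for p in c])*1000
    (cx,cy),s,a=cv2.minAreaRect(w.astype(np.float32))
    if s[0]<s[1]: s=s[::-1];a+=90
    return np.round([cx,cy,*s,(a+90)%180-90],1)
E
python3 - <<'E'
from h import *
im=cv2.imread("pics/top0.png");g=im.max(2)
print("cam",-camera_params("top")["R"].T@camera_params("top")["t"])
for nm,(x0,y0,x1,y1) in dict(b1=(125,165,165,215),b2=(220,185,255,235)).items():
    s=g[y0:y1,x0:x1]; bg=np.median(s);print(nm,bg,s.min())
    print(" body",rect("top",s<bg-30,.017,(x0,y0)))
    for th in (60,80,100): 
        if (s<th).sum()>5: print(" slot",th,(s<th).sum(),rect("top",s<th,.017,(x0,y0)))
x0,y0,x1,y1=280,165,400,262;s=g[y0:y1,x0:x1]
print("tray",rect("top",s<150,.010,(x0,y0)))
n,l,st,c=cv2.connectedComponentsWithStats((s<45).astype(np.uint8))
for i in range(1,n):
    if st[i,4]>300: print("lane",st[i],rect("top",l==i,.006,(x0,y0)))
a=cv2.resize(im[160:265,125:265],None,fx=4,fy=4,interpolation=cv2.INTER_CUBIC);b=cv2.resize(im[165:262,280:400],None,fx=4,fy=4)
cv2.imwrite("pics/a.png",a);cv2.imwrite("pics/b.png",b)
E
```

```text
cam [0.43537674 0.04274385 1.13980216]
b1 141.0 38
 body [534.7 310.9  88.9  20.3 -12.4]
 slot 60 49 [525.9 316.4  34.6   3.6 -13.6]
 slot 80 104 [525.8 316.1  39.2   5.8 -12.4]
 slot 100 177 [534.5 309.8  87.8  17.8 -13. ]
b2 142.0 30
 body [492.3  86.9  91.   19.7 -15.7]
 slot 60 41 [483.8  89.6  37.5   5.3 -17.7]
 slot 80 74 [483.2  90.4  40.4   8.4 -15.9]
 slot 100 275 [493.   87.   87.8  18.4 -15.7]
tray [ 486.7 -156.3  287.5  229.5  -89.4]
lane [  68   12   36   61 1331] [ 501.2 -218.8  138.8   56.1   13.8]
lane [ 42  18  37  61 770] [ 485.7 -156.9  138.2   56.5   14.4]
lane [  17   25   36   61 1335] [469.9 -94.6 138.4  56.6  14. ]
```

View pics/a.png

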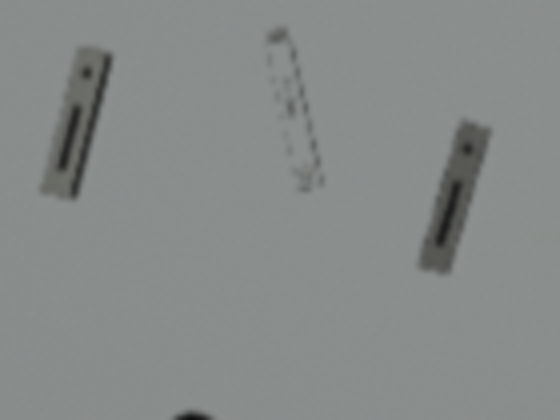

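View pics/b.png

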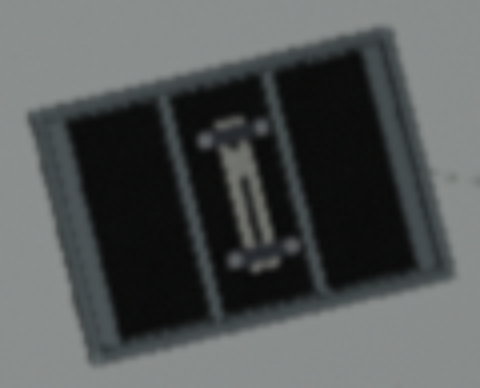

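Bar 1's visible side face skews its outline, so I take its slot line, giving a centre of (534.5, 313.8) mm at −12.7°. Bar 2 is at (492.3, 87.2) mm at −15.8°. The lane centres measure (469.9, −94.6) and (501.2, −218.8) mm at 14°. They lie 63.8 mm either side of the middle lane and measure 138 x 56 mm, which fits the given sizes.

```bash
cat >> h.py <<'E'
from scipy.spatial.transform import Rotation as Ro
def go(x,y,z,ang):
    """turn (units) to bring closing axis to ang deg & tool down, then shift units after the turn"""
    o=get_obs();R=Ro.from_quat(o["ee_rot"])
    a=np.radians(ang);Y=np.array([np.cos(a),np.sin(a),0]);Z=np.array([0,0,-1.]);T=Ro.from_matrix(np.c_[np.cross(Y,Z),Y,Z])
    print("turn",np.round(np.degrees((R.inv()*T).as_rotvec())/6,2),"shift",np.round(T.inv().apply(np.array([x,y,z])-o["position"])/.04,2),"ft",np.round(o["ft_force"],1),"clk",o["clock"])
E
python3 -c "
from h import *
go(.5345,.3138,.08,77.3)"
```

```text
turn [-0.01 -0.   -0.99] shift [-9.7  -4.94  3.76] ft [ 0.1 -0.5 -0.4] clk 0.1
```

>>> {"api": "carry_out", "payload": {"commands": [[[0,0,0,0,0,-0.5],[0,0,0,0,0,-0.5],[-0.4,-0.2,0,0,0,0],[-0.6,-0.3,0.2,0,0,0],[-0.7,-0.36,0.3,0,0,0],[-0.7,-0.36,0.3,0,0,0],[-0.7,-0.36,0.3,0,0,0],[-0.7,-0.36,0.3,0,0,0],[-0.7,-0.36,0.3,0,0,0],[-0.7,-0.36,0.3,0,0,0],[-0.7,-0.36,0.3,0,0,0],[-0.7,-0.36,0.3,0,0,0],[-0.7,-0.36,0.3,0,0,0],[-0.7,-0.36,0.3,0,0,0],[-0.7,-0.34,0.3,0,0,0],[-0.6,-0.3,0.2,0,0,0],[-0.4,-0.18,0.06,0,0,0],[0,0,0,0,0,0],[0,0,0,0,0,0],[0,0,0,0,0,0]]], "hand": -1, "force": 50}}

```text
clock: 1.77
position: [0.5343, 0.3165, 0.0808]
ee_rot: [0.109, 0.994, 0.0, -0.0]
ft_force: [0.2, -0.1, -0.1]
grip_width: 1.001
grasp_force: 0.0
```

```bash
python3 -c "
from h import *
go(.5345,.3138,.003,77.3)
cv2.imwrite('pics/c.png',cv2.resize(camera('top')[140:240,90:230,::-1],None,fx=4,fy=4))"
```

```text
turn [ 0.   -0.01  0.02] shift [-0.02 -0.06  1.94] ft [ 0.2 -0.1 -0.1] clk 1.7667
```

View pics/c.png

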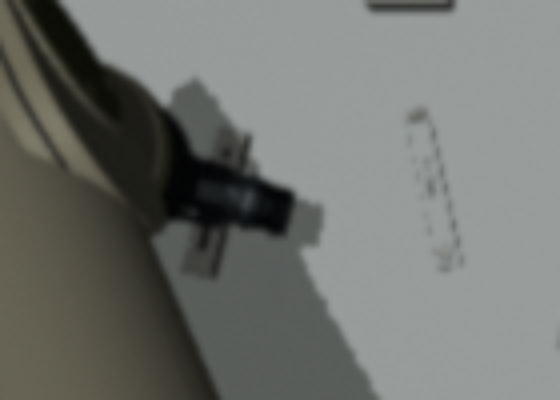

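The gripper straddles bar 1 at crop (215,205), with the fingers across its middle. I descend and close.

>>> {"api": "carry_out", "payload": {"commands": [[[0,-0.06,0.3,0,0,0],[0,0,0.4,0,0,0],[0,0,0.4,0,0,0],[0,0,0.35,0,0,0],[0,0,0.25,0,0,0],[0,0,0.15,0,0,0],[0,0,0.05,0,0,0],[0,0,0,0,0,0],[0,0,0,0,0,0]]]}}

```text
clock: 2.57
position: [0.5349, 0.3136, 0.0055]
ee_rot: [0.11, 0.994, 0.0, 0.0]
ft_force: [0.3, 0.5, 0.4]
grip_width: 1.0
grasp_force: 0.0
```

>>> {"api": "carry_out", "payload": {"commands": [[[0,0,0,0,0,0],[0,0,0,0,0,0],[0,0,0,0,0,0],[0,0,0,0,0,0],[0,0,0,0,0,0],[0,0,0,0,0,0],[0,0,0,0,0,0],[0,0,0,0,0,0],[0,0,0,0,0,0],[0,0,0,0,0,0],[0,0,0,0,0,0],[0,0,0,0,0,0]]], "hand": 1, "force": 50}}

```text
clock: 3.57
position: [0.5349, 0.3135, 0.0053]
ee_rot: [0.11, 0.994, 0.0, 0.0]
ft_force: [0.7, 1.3, 5.0]
grip_width: 0.192
grasp_force: 49.7
```

>>> {"api": "carry_out", "payload": {"commands": [[[0,0,-0.1,0,0,0],[0,0,-0.3,0,0,0],[0,0,-0.5,0,0,0],[0,0,-0.5,0,0,0],[0,0,-0.5,0,0,0],[0,0,-0.4,0,0,0],[0,0,-0.2,0,0,0],[0,0,0,0,0,0],[0,0,0,0,0,0]]]}}

```text
clock: 4.32
position: [0.5344, 0.3131, 0.1048]
ee_rot: [0.11, 0.994, 0.0, -0.0]
ft_force: [0.6, -0.8, -1.7]
grip_width: 0.193
grasp_force: 48.9
```

```bash
python3 -c "
from h import *
go(.4699,-.0946,.106,104)"
```

```text
turn [ 0.   -0.   -4.44] shift [ 4.03 -9.5  -0.03] ft [ 0.6 -0.8 -1.7] clk 4.3167
```

>>> {"api": "carry_out", "payload": {"commands": [[[0,0,0,0,0,-0.3],[0,0,0,0,0,-0.5],[0,0,0,0,0,-0.6],[0,0,0,0,0,-0.6],[0,0,0,0,0,-0.6],[0,0,0,0,0,-0.6],[0,0,0,0,0,-0.6],[0,0,0,0,0,-0.4],[0,0,0,0,0,-0.24],[0,0,0,0,0,0]]]}}

```text
clock: 5.15
position: [0.534, 0.3129, 0.1037]
ee_rot: [-0.123, 0.992, -0.0, -0.001]
ft_force: [0.2, -0.4, -1.0]
grip_width: 0.193
grasp_force: 48.9
```

>>> {"api": "carry_out", "payload": {"commands": [[[0.1,-0.25,0,0,0,0],[0.2,-0.5,0,0,0,0],[0.3,-0.7,0,0,0,0],[0.3,-0.7,0,0,0,0],[0.3,-0.7,0,0,0,0],[0.3,-0.7,0,0,0,0],[0.3,-0.7,0,0,0,0],[0.3,-0.7,0,0,0,0],[0.3,-0.7,0,0,0,0],[0.3,-0.7,0,0,0,0],[0.3,-0.7,0,0,0,0],[0.3,-0.7,0,0,0,0],[0.3,-0.7,0,0,0,0],[0.23,-0.5,0,0,0,0],[0.15,-0.35,0,0,0,0],[0.05,-0.2,0,0,0,0],[0,0,0,0,0,0],[0,0,0,0,0,0],[0,0,0,0,0,0]]]}}

```text
clock: 6.73
position: [0.4704, -0.0933, 0.1047]
ee_rot: [-0.123, 0.992, 0.0, -0.0]
ft_force: [0.2, 0.1, -1.4]
grip_width: 0.196
grasp_force: 49.0
```

```bash
python3 -c "
from h import *
go(.4699,-.0946,.012,104)"
```

```text
turn [ 0.01 -0.    0.02] shift [ 0.02 -0.03  2.32] ft [ 0.2  0.1 -1.4] clk 6.7333
```

>>> {"api": "carry_out", "payload": {"commands": [[[0,-0.03,0.2,0,0,0],[0,0,0.4,0,0,0],[0,0,0.5,0,0,0],[0,0,0.5,0,0,0],[0,0,0.3,0,0,0],[0,0,0.2,0,0,0],[0,0,0.1,0,0,0],[0,0,0.05,0,0,0],[0,0,0.03,0,0,0],[0,0,0,0,0,0],[0,0,0,0,0,0],[0,0,0,0,0,0]]]}}

```text
clock: 7.73
position: [0.4711, -0.0957, 0.0142]
ee_rot: [-0.122, 0.993, -0.0, 0.001]
ft_force: [-0.3, 0.5, -1.2]
grip_width: 0.196
grasp_force: 48.9
```

```bash
python3 -c "
from h import *
go(.4699,-.0946,.0113,104)"
```

```text
turn [-0.    0.01  0.01] shift [0.02 0.03 0.07] ft [-0.3  0.5 -1.2] clk 7.7333
```

>>> {"api": "carry_out", "payload": {"commands": [[[0.02,0.03,0.03,0,0,0],[0,0,0.03,0,0,0],[0,0,0.02,0,0,0],[0,0,0,0,0,0],[0,0,0,0,0,0]]]}}

```text
clock: 8.15
position: [0.4696, -0.0945, 0.0112]
ee_rot: [-0.122, 0.993, 0.0, -0.0]
ft_force: [-5.9, 0.4, 12.4]
grip_width: 0.189
grasp_force: 50.6
```

Contact is made. I open part way to stay clear of the clamps, then lift.

>>> {"api": "carry_out", "payload": {"commands": [[[0,0,-0.02,0,0,0],[0,0,0,0,0,0],[0,0,0,0,0,0],[0,0,0,0,0,0],[0,0,0,0,0,0],[0,0,0,0,0,0]]], "hand": 0.2}}

```text
clock: 8.65
position: [0.4695, -0.0947, 0.0112]
ee_rot: [-0.122, 0.993, 0.0, -0.0]
ft_force: [1.1, -0.8, -0.8]
grip_width: 0.398
grasp_force: 0.0
```

>>> {"api": "carry_out", "payload": {"commands": [[[0,0,-0.1,0,0,0],[0,0,-0.3,0,0,0],[0,0,-0.6,0,0,0],[0,0,-0.6,0,0,0],[0,0,-0.6,0,0,0],[0,0,-0.5,0,0,0],[0,0,-0.2,0,0,0],[0,0,0,0,0,0]]]}}

```text
clock: 9.32
position: [0.4707, -0.0948, 0.1291]
ee_rot: [-0.122, 0.993, -0.0, 0.002]
ft_force: [0.6, -0.2, -0.0]
grip_width: 0.397
grasp_force: 0.0
```

```bash
python3 -c "
from h import *
go(.4923,.0872,.08,74.2)"
```

```text
turn [0.   0.03 4.97] shift [0.72 4.53 1.23] ft [ 0.6 -0.2 -0. ] clk 9.3167
```

>>> {"api": "carry_out", "payload": {"commands": [[[0,0,0,0,0,0.4],[0,0,0,0,0,0.6],[0,0,0,0,0,0.7],[0,0,0,0,0,0.7],[0,0,0,0,0,0.7],[0,0,0,0,0,0.7],[0,0,0,0,0,0.6],[0,0,0,0,0,0.4],[0,0,0,0,0,0.17],[0,0,0,0,0,0]]], "hand": -1}}

```text
clock: 10.15
position: [0.469, -0.0946, 0.1262]
ee_rot: [0.137, 0.991, -0.0, -0.001]
ft_force: [1.0, -0.3, 0.1]
grip_width: 0.999
grasp_force: 0.0
```

>>> {"api": "carry_out", "payload": {"commands": [[[0.05,0.3,0,0,0,0],[0.1,0.6,0.1,0,0,0],[0.12,0.7,0.2,0,0,0],[0.12,0.7,0.2,0,0,0],[0.12,0.7,0.3,0,0,0],[0.1,0.7,0.2,0,0,0],[0.06,0.5,0.13,0,0,0],[0.05,0.33,0.1,0,0,0],[0,0,0,0,0,0],[0,0,0,0,0,0],[0,0,0,0,0,0]]]}}

```text
clock: 11.07
position: [0.4912, 0.0862, 0.0781]
ee_rot: [0.138, 0.99, -0.0, -0.0]
ft_force: [0.2, -0.3, 0.4]
grip_width: 0.999
grasp_force: 0.0
```

```bash
python3 -c "
from h import *
go(.4923,.0872,.0045,74.2)"
```

```text
turn [-0.    0.   -0.01] shift [-0.02  0.03  1.84] ft [ 0.2 -0.3  0.4] clk 11.0667
```

>>> {"api": "carry_out", "payload": {"commands": [[[-0.02,0.03,0.3,0,0,0],[0,0,0.4,0,0,0],[0,0,0.4,0,0,0],[0,0,0.35,0,0,0],[0,0,0.22,0,0,0],[0,0,0.11,0,0,0],[0,0,0.04,0,0,0],[0,0,0,0,0,0],[0,0,0,0,0,0]]]}}

```text
clock: 11.82
position: [0.4928, 0.0884, 0.006]
ee_rot: [0.137, 0.991, 0.0, 0.0]
ft_force: [0.1, 0.7, 0.6]
grip_width: 1.0
grasp_force: 0.0
```

>>> {"api": "carry_out", "payload": {"commands": [[[0,0,0,0,0,0],[0,0,0,0,0,0],[0,0,0,0,0,0],[0,0,0,0,0,0],[0,0,0,0,0,0],[0,0,0,0,0,0],[0,0,0,0,0,0],[0,0,0,0,0,0],[0,0,0,0,0,0],[0,0,0,0,0,0],[0,0,0,0,0,0],[0,0,0,0,0,0]]], "hand": 1, "force": 50}}

```text
clock: 12.82
position: [0.4925, 0.0886, 0.0056]
ee_rot: [0.137, 0.991, 0.0, 0.0]
ft_force: [-0.6, -0.3, 5.1]
grip_width: 0.194
grasp_force: 49.5
```

>>> {"api": "carry_out", "payload": {"commands": [[[0,0,-0.1,0,0,0],[0,0,-0.3,0,0,0],[0,0,-0.5,0,0,0],[0,0,-0.5,0,0,0],[0,0,-0.5,0,0,0],[0,0,-0.4,0,0,0],[0,0,-0.2,0,0,0],[0,0,0,0,0,0],[0,0,0,0,0,0]]]}}

```text
clock: 13.57
position: [0.492, 0.0885, 0.1049]
ee_rot: [0.137, 0.991, 0.0, -0.0]
ft_force: [0.7, 1.0, -2.0]
grip_width: 0.194
grasp_force: 48.9
```

```bash
python3 -c "
from h import *
go(.5012,-.2188,.106,104)"
```

```text
turn [ 0.   -0.   -4.96] shift [ 1.64 -7.51 -0.03] ft [ 0.7  1.  -2. ] clk 13.5667
```

>>> {"api": "carry_out", "payload": {"commands": [[[0,0,0,0,0,-0.3],[0,0,0,0,0,-0.5],[0,0,0,0,0,-0.6],[0,0,0,0,0,-0.6],[0,0,0,0,0,-0.6],[0,0,0,0,0,-0.6],[0,0,0,0,0,-0.6],[0,0,0,0,0,-0.6],[0,0,0,0,0,-0.36],[0,0,0,0,0,-0.2],[0,0,0,0,0,0]]]}}

```text
clock: 14.48
position: [0.4916, 0.0883, 0.1041]
ee_rot: [-0.122, 0.993, -0.0, -0.001]
ft_force: [-0.2, 0.1, -0.5]
grip_width: 0.186
grasp_force: 48.9
```

>>> {"api": "carry_out", "payload": {"commands": [[[0.05,-0.25,0,0,0,0],[0.1,-0.5,0,0,0,0],[0.15,-0.7,0,0,0,0],[0.15,-0.7,0,0,0,0],[0.15,-0.7,0,0,0,0],[0.15,-0.7,0,0,0,0],[0.15,-0.7,0,0,0,0],[0.15,-0.7,0,0,0,0],[0.15,-0.7,0,0,0,0],[0.15,-0.7,0,0,0,0],[0.15,-0.6,0,0,0,0],[0.1,-0.3,0,0,0,0],[0.04,-0.26,0,0,0,0],[0.1,0,0,0,0,0],[0,0,0,0,0,0],[0,0,0,0,0,0],[0,0,0,0,0,0]]]}}

```text
clock: 15.9
position: [0.4975, -0.2185, 0.1052]
ee_rot: [-0.122, 0.992, 0.0, 0.0]
ft_force: [-0.6, -0.5, -1.9]
grip_width: 0.195
grasp_force: 49.0
```

```bash
python3 -c "
from h import *
go(.5012,-.2188,.012,104)"
```

```text
turn [0.01 0.   0.01] shift [-0.09 -0.03  2.33] ft [-0.6 -0.5 -1.9] clk 15.9
```

>>> {"api": "carry_out", "payload": {"commands": [[[-0.09,-0.02,0.2,0,0,0],[0,0,0.4,0,0,0],[0,0,0.5,0,0,0],[0,0,0.5,0,0,0],[0,0,0.3,0,0,0],[0,0,0.2,0,0,0],[0,0,0.1,0,0,0],[0,0,0.04,0,0,0],[0,0,0.02,0,0,0],[0,0,0,0,0,0],[0,0,0,0,0,0],[0,0,0,0,0,0]]]}}

```text
clock: 16.9
position: [0.5013, -0.2199, 0.0155]
ee_rot: [-0.122, 0.993, -0.0, 0.001]
ft_force: [-0.1, 0.1, -0.8]
grip_width: 0.192
grasp_force: 49.0
```

```bash
python3 -c "
from h import *
go(.5012,-.2188,.0116,104)"
```

```text
turn [-0.    0.01 -0.01] shift [-0.    0.03  0.1 ] ft [-0.1  0.1 -0.8] clk 16.9
```

>>> {"api": "carry_out", "payload": {"commands": [[[0,0.03,0.04,0,0,0],[0,0,0.03,0,0,0],[0,0,0.03,0,0,0],[0,0,0,0,0,0],[0,0,0,0,0,0]]]}}

```text
clock: 17.32
position: [0.5007, -0.2184, 0.0116]
ee_rot: [-0.122, 0.993, 0.0, 0.0]
ft_force: [-4.2, 2.0, 9.5]
grip_width: 0.196
grasp_force: 50.3
```

Contact again. I release, lift and move left, clear of the camera's view of the tray.

>>> {"api": "carry_out", "payload": {"commands": [[[0,0,-0.02,0,0,0],[0,0,0,0,0,0],[0,0,0,0,0,0],[0,0,0,0,0,0],[0,0,0,0,0,0],[0,0,0,0,0,0]]], "hand": 0.2}}

```text
clock: 17.82
position: [0.5006, -0.2186, 0.0116]
ee_rot: [-0.122, 0.993, 0.0, -0.0]
ft_force: [0.2, 0.2, 0.0]
grip_width: 0.4
grasp_force: 0.0
```

>>> {"api": "carry_out", "payload": {"commands": [[[0,0,-0.1,0,0,0],[0,0,-0.3,0,0,0],[0,0,-0.6,0,0,0],[0,0,-0.7,0,0,0],[0,0,-0.7,0,0,0],[0,0,-0.7,0,0,0],[0,0,-0.5,0,0,0],[0,0,-0.2,0,0,0],[0,0,0,0,0,0]]]}}

```text
clock: 18.57
position: [0.5017, -0.2191, 0.1663]
ee_rot: [-0.122, 0.993, -0.001, 0.002]
ft_force: [1.1, -0.1, -0.3]
grip_width: 0.402
grasp_force: 0.0
```

>>> {"api": "carry_out", "payload": {"commands": [[[0,0.3,0,0,0,0],[0,0.6,0,0,0,0],[0,0.8,0,0,0,0],[0,0.8,0,0,0,0],[0,0.8,0,0,0,0],[0,0.8,0,0,0,0],[0,0.8,0,0,0,0],[0,0.8,0,0,0,0],[0,0.8,0,0,0,0],[0,0.8,0,0,0,0],[0,0.8,0,0,0,0],[0,0.8,0,0,0,0],[0,0.8,0,0,0,0],[0,0.8,0,0,0,0],[0,0.6,0,0,0,0],[0,0.3,0,0,0,0],[0,0,0,0,0,0],[0,0,0,0,0,0]]]}}

```text
clock: 20.07
position: [0.3893, 0.2238, 0.1623]
ee_rot: [-0.123, 0.992, -0.001, -0.001]
ft_force: [0.1, 0.4, 0.5]
grip_width: 0.398
grasp_force: 0.0
```

Run:
```python
from h import *
im=camera("top")[...,::-1];g=im.max(2)
x0,y0,x1,y1=280,165,400,262;s=g[y0:y1,x0:x1]
for nm,c in dict(L=(.4699,-.0946),R=(.5012,-.2188)).items():
    m=np.zeros_like(s);a=np.radians(14);u=np.array([np.cos(a),np.sin(a)]);v=np.array([-u[1],u[0]])
    q=np.array([proj("top",[*(np.array(c)+i*.064*u+j*.024*v),.006]) for i,j in((1,1),(1,-1),(-1,-1),(-1,1))])-[x0,y0]
    cv2.fillPoly(m,[q.astype(np.int32)],1)
    for th in(50,70): print(nm,th,rect("top",(m>0)&(s>th),.023,(x0,y0)))
cv2.imwrite("pics/d.png",cv2.resize(im[y0:y1,x0:x1],None,fx=5,fy=5,interpolation=cv2.INTER_CUBIC))
print(get_obs()["position"])
```

```text
L 50 [469.7 -96.1  91.4  20.1  14.2]
L 70 [469.7 -96.1  90.1  17.8  14.1]
R 50 [ 500.7 -219.9   90.3   17.9   13.7]
R 70 [ 501.  -220.1   86.4   16.1   13.7]
[0.3898028  0.22304881 0.16256509]
```

View pics/d.png

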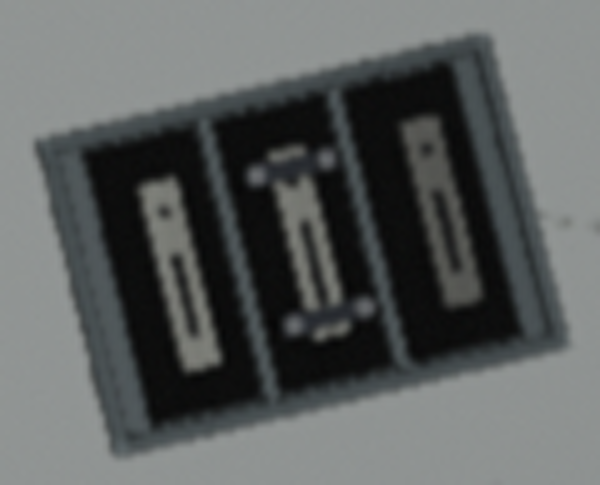

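The picture shows both bars flat and parallel to the sample at crop (180,275) and (440,212), with holes and slots facing the same way. They measure within about 1.5 mm and 0.3° of the lane centres, so I hand in.

```bash
python3 -c "
from workcell import *
print(hand_in())"
```

```text
the job is handed in; nothing more can be done
None
```

Both loose bars lie flat and released in the two empty lanes, parallel to the sample and within about 1.5 mm and 0.3° of the lane centres by camera; I handed the job in just after 20 s on the clock, and the hand-in returned no verdict.

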